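Clear the bread board and slide it home under the bread bin

TASK

Put the two bread ends that lie on the bread board into the white scrap pot, then slide the board, blade first, into its slot under the bread bin and press it fully home, so that the stiff catch at the back of the slot is pushed in. The bread bin only stands on the table: do not shove it out of place, and leave the jar, the wooden spoon and the egg cup where they are.

Things in the scene. Friction and masses are not known exactly. Their poses are not given: they have to be found in the camera images.
- heel_a_center (a point): stale bread end, a crusty brown loaf-shaped chunk 50 mm long (its x), 34 mm wide (y) and 34 mm high, flat below and round on top, about 30 g; the point is its centre, half-way up. It lies on the board's blade, on the half nearer the bread bin
- heel_b_center (a point): the other bread end, the same but 40 mm long; the point is its centre, half-way up. It lies on the half of the blade nearer the handle
- board_center (a point): brown wooden bread board, about 0.3 kg, 16 mm thick, lying flat and loose on the table: a blade 170 mm long (x) and 120 mm wide (y) with rounded corners, and a handle. The point is the centre of the blade, half-way up (8 mm over the table); +x points from the handle to the blade's front end, 85 mm ahead of the point; z is up
- board_handle (a point): centre of the board's handle, half-way up: a straight tongue 55 mm long, 32 mm wide and 16 mm thick that sticks out from the middle of the blade's rear end; its free end lies 27.5 mm behind this point and the point lies 112.5 mm behind the blade's centre
- slot_mouth (a point): middle of the mouth of the slot under the bread bin, at table height, in the plane of the bin's front face. +x points straight into the slot, y across it, z up. The slot is 130 mm wide and 26 mm high, with the table as its floor and plain side walls. With the board home, 20 to 45 mm of the handle sticks out of the face, so an upright gripper can meet the bin too early: lean it back
- breadbin: bread bin, a cream box with a wooden lid, 240 mm deep (x, the front face at -x), 300 mm wide (y), 185 mm high with its lid grip, about 4 kg, standing loose on the table: a push over about 25 N can shift it. The lid overhangs the face by 3 mm. The point is the centre of its underside
- catch (a joint): stiff metal catch on a short slide at the back of the slot, out of sight: 0 m at first, 0.008 m pushed right in. It takes about 5 N to move (up to 15 N at the handle with drag and jerk), stays where it is left and ends at a hard stop. The board's front end meets it 172 to 197 mm past the mouth; this differs from start to start and must be felt
- bowl_in (a point): middle of the inside floor of the white round scrap pot with two small black side handles, which does not move: about 170 mm across its rim, 75 mm high overall, walls 4 mm
- jar: squat glass jar with a steel lid, 60 mm wide, 85 mm high, standing by the bread bin's front corner; the point is the centre of its underside; leave alone
- spoon: wooden spoon lying on the table, 190 mm long; the point is the centre of its underside; leave alone
- eggcup: small blue egg cup, 44 mm wide, 55 mm high, standing between the pot and the robot; the point is the centre of its underside; leave alone
Things that resemble listed ones, but are neither listed nor needed, are in the scene too. Several things look just like the part that bears board_center: the one meant starts farthest to the robot's left.

How it is judged:
By the outcome, as a careful person would: the job done as asked, in the order asked, and still so for the second after the job is handed in, with the robot touching nothing.
It also fails if it takes over 72 s, if anything falls off the work surface, if the arm or the gripper's body presses on something with over 40 N, if the wrist force passes 120 N, or if a joint passes its speed limit or range.

ROBOT

A 6-joint arm with a two-finger parallel gripper is mounted at the origin on the work surface. World frame = base frame: x ahead of the robot, y to its left, z up, the work surface at z = 0. Lengths are in m, angles in rad, forces in N, time in s.
With the tool pointing down it reaches from about 0.3 to 0.875 m from the base axis. Payload 6.4 kg.
Tool frame: the origin (TCP) lies midway between the tips of the shut fingers; the grasp point (between the pads) lies 19 mm behind it; z points along the fingers, y is the line along which they close (so a half turn about z gives the same grasp; the last joint's range is limited). The gripper opens to 85 mm and grips with 20 to 120 N. Pads are 22 mm wide; open, the fingers measure 114 mm over their backs; the gripper's body (76 mm by 85 mm) begins 54 mm behind the grasp point. The pads swing forward as they close: fully open they stand 13 mm farther back than shut.
Start: joints at [1.14, 0.181, 1.607, -0, 1.354, -0.206], TCP at [0.128, 0.561, 0.231] pointing down, gripper open.
Joint ranges: [-2.99, 2.99], [-0.89, 2.07], [0.3, 2.58], [-1.14, 4.28], [0, 2.63], [-3.12, 3.12]. Speed limits (rad/s): [2.57, 2.57, 3.01, 3.14, 3.14, 3.14].

INTERFACE

Orientations are given as a unit quaternion [w, x, y, z].
In Python, from bench import ctrl gives the robot as it stands. The module is installed in compiled form; this text tells all that it offers.
- The arm moves only by the tool move_arm, never from a script. Its argument "plan" is one flat list of numbers, 6 for each row, row after row: the shift along the world's x, y, z in units of 50 mm (1.0 is 50 mm), then the turn, a rotation vector about the world's x, y, z in rad. A call has 1 to 10 rows; each row is the pose to reach, as a shift and turn from the pose commanded when the call began; what a row does not reach only later rows make up. A row lasts 1/8 s, in which the tool goes at most 62.5 mm and 10.7 degrees, less where a joint would pass 70% of its speed; a pose out of reach is approached as far as the arm can. A call with a gripper value outside its range is refused whole. "grip" is the finger opening in mm, from 0 to 85.4, set as the call begins (left out, the last holds). The fingers move at their own pace and stop on an object; the grip force is fixed at half the most. Time passes only in rows, so rows that repeat a pose let the fingers close. It gives the time, the measured TCP pose, the force, the opening and the grip force at its end, in the units of the state.
- ctrl.get_obs(): the state, without advancing time (a new reading comes with each control period).
- ctrl.camera(name): name is "side" or "top" or "wrist"; returns a dict with "pixels" (384x512x3 uint8, red, green, blue), "fx", "fy", "cx", "cy" (pixels), "dist_coeffs" ([k1, k2, p1, p2, k3] as OpenCV has them; the pictures are not rectified), "origin" and "attitude" of the camera in the world. Camera axes: x right, y down, z forward; pixel columns grow to the right and rows downward; lengths in m; the calibration is good to about 2 mm. A picture is of the moment at which its call begins. There is no depth.
- ctrl.hand_in(): hands the job in; it is judged then, once.
The state is a dict: "time_s": time; "q": joint angles; "dq": joint speeds; "joint_efforts": joint torques, N m; "eef_pos": TCP position; "eef_rot": TCP orientation; "wrist_force": force on the tool from outside, world axes, zero at the start; "torque": the same for the moment, N m; "opening": opening from 0.0 (shut) to 1.0 (fully open); "grasp_force": force on a finger pad.
Only numpy, scipy, OpenCV 4.12 (cv2) and the standard library are available. Lean on these libraries where they do the work, as an engineer would, in place of code of your own. Each camera call takes 0.05 s, during which the arm holds its last target. There are 200 camera calls.

## Working session

There is one attempt and no reset: what is moved stays moved. The work goes in short steps, Python scripts to look and compute and a tool call to move; the robot and the scene stay as the last step left them, time stands still between calls to the robot, and variables do not carry over. Pictures are saved under pics/ and viewed, at most 10 in all, crops included, and the job is handed in when it is done.

Besides the shell and the picture viewer there is one more tool, called after ">>>" as a command line: name --argument value ..., lists and objects as JSON in quotes. move_arm: Moves the arm, as the interface text tells. Its arguments: {"type":"object","properties":{"plan":{"type":"array"},"grip":{"type":"number"}},"required":["plan"]}

```bash
mkdir -p pics; cat > h.py <<'E'
import numpy as np,cv2
from bench import ctrl
from scipy.spatial.transform import Rotation as R
def cam(n):
    c=ctrl.camera(n);c['K']=np.array([[c['fx'],0,c['cx']],[0,c['fy'],c['cy']],[0,0,1]]);c['D']=np.array(c['dist_coeffs'],float)
    a=np.array(c['attitude'],float);c['R']=a if a.shape==(3,3) else R.from_quat(a[[1,2,3,0]]).as_matrix();c['o']=np.array(c['origin']);return c
def ray(c,px,z):
    p=cv2.undistortPoints(np.array(px,float).reshape(-1,1,2),c['K'],c['D']).reshape(-1,2)
    d=np.c_[p,np.ones(len(p))]@c['R'].T
    return c['o']+d*((z-c['o'][2])/d[:,2])[:,None]
E
python3 - <<'E'
from h import *
for n in('top','side'):
    c=cam(n);cv2.imwrite(f'pics/{n}0.png',cv2.cvtColor(c['pixels'],cv2.COLOR_RGB2BGR));print(n,c['attitude'],c['o'],c['fx'],c['dist_coeffs'])
    if n=='top': print(np.round(ray(c,[[0,0],[511,0],[0,383],[511,383]],0),3))
o=ctrl.get_obs();print(o)
E
```

```text
top [ 0.06072181 -0.6984558   0.71041543 -0.06150012] [ 0.31849766 -0.05293128  1.42732189] 498.1808971595184 [-0.0623582  0.         0.         0.         0.       ]
[[ 1.218  0.741  0.   ]
 [ 1.19  -0.902  0.   ]
 [ 0.046  0.656  0.   ]
 [ 0.021 -0.774  0.   ]]
side [-0.45365868  0.78629971 -0.36240355  0.21116399] [ 0.02471694 -0.53144948  0.45957709] 355.06699771622806 [-0.07006484  0.          0.          0.          0.        ]
{'time_s': 0.1, 'q': array([ 1.13972447e+00,  1.81467041e-01,  1.60788632e+00,  2.14945985e-06,
        1.35382252e+00, -2.06292146e-01]), 'dq': array([ 0.00059741, -0.00098532, -0.00424072,  0.0005232 ,  0.00119828,
        0.00038181]), 'joint_efforts': array([ 1.08758127e-05, -4.45883632e+01, -3.52236307e+01, -2.76191950e-04,
        4.30278407e-03, -5.52217386e-05]), 'eef_pos': array([0.1279304 , 0.560083  , 0.23048457]), 'eef_rot': array([-2.49021069e-04,  1.12153593e-01,  9.93690568e-01, -7.51426394e-04]), 'wrist_force': array([ 0.68115178,  0.1317086 , -0.13141253]), 'torque': array([0.00864966, 0.00194691, 0.02645479]), 'grasp_force': 0.0, 'opening': 0.9958529047747923}
```

View pics/top0.png

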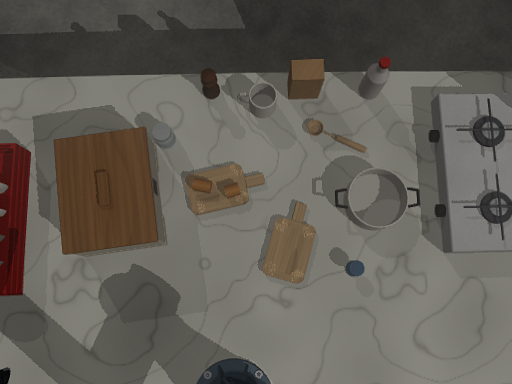

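View pics/side0.png

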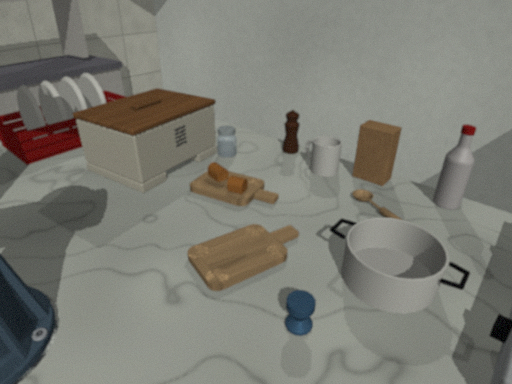

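The top view shows the loaded board at about (218,190), with its handle pointing right and the bread at (200,185) and (230,190). The bin lid is at (105,190), the pot at (377,198), the jar at (162,133), the spoon at (335,135) and the egg cup at (355,268). The side view shows the bin face with the grille towards the board. I'll zoom in next.

```bash
python3 - <<'E'
import cv2,numpy as np
a=cv2.imread('pics/top0.png')[110:260,40:280];b=cv2.imread('pics/side0.png')[80:230,70:310]
f=lambda i:cv2.resize(cv2.convertScaleAbs(i,alpha=1.5),(480,300)if 0 else (720,450)[:2],interpolation=cv2.INTER_CUBIC)
f=lambda i:cv2.resize(cv2.convertScaleAbs(i,alpha=1.4),None,fx=2,fy=2,interpolation=cv2.INTER_CUBIC)
cv2.imwrite('pics/z1.png',np.vstack([f(a),f(b)]))
E
```

```text
(no output)
```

View pics/z1.png

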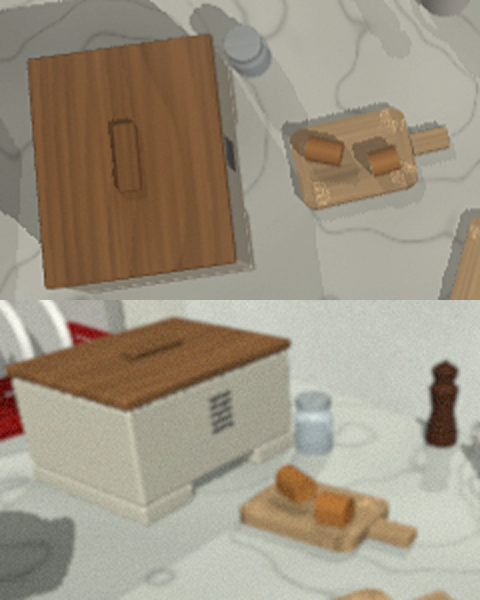

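The slot is in the grille face, between the plinths, at about (165,172) to (195,160) in the side view. The board is already roughly aligned with it.

```bash
python3 - <<'E'
from h import *
c=cam('top');s=cam('side')
lid=[[54,140],[146,127.5],[158,241],[63,254]]
for z in(.15,.165,.18):
    p=ray(c,lid,z)[:,:2];print(z,np.round(p,3).tolist(),[round(np.linalg.norm(p[i]-p[(i+1)%4]),3) for i in range(4)])
print('slot side z0',np.round(ray(s,[[165,173.5],[195,161]],0),3),'z26',np.round(ray(s,[[163,167],[195,154]],.026),3))
hsv=cv2.cvtColor(c['pixels'],cv2.COLOR_RGB2HSV);print(hsv[205,215],hsv[185,200],hsv[180,255],hsv[205,170])
m=((hsv[...,1]>70)&(hsv[...,0]<25)).astype(np.uint8);m[:,:175]=0;m[:,275:]=0;m[:150]=0;m[225:]=0
bl=cv2.morphologyEx(m,cv2.MORPH_CLOSE,np.ones((7,7)));blade=cv2.morphologyEx(bl,cv2.MORPH_OPEN,cv2.getStructuringElement(2,(21,21)))
cn=max(cv2.findContours(blade,0,2)[0],key=cv2.contourArea);r=cv2.minAreaRect(cn);print(r)
p=ray(c,cv2.boxPoints(r),.016);print('blade',np.round(p,3).tolist(),p.mean(0))
h=((bl>0)&(cv2.dilate(blade,np.ones((3,3)))==0)).astype(np.uint8);hc=max(cv2.findContours(h,0,2)[0],key=cv2.contourArea);r=cv2.minAreaRect(hc);print('handle',r,np.round(ray(c,cv2.boxPoints(r),.016),3).tolist())
for nm,cc in(('top',c),('side',s)):
    hv=cv2.cvtColor(cc['pixels'],cv2.COLOR_RGB2HSV);b=((hv[...,1]>150)&(hv[...,0]<16)&(hv[...,2]>70)).astype(np.uint8)
    for k in cv2.findContours(b,0,2)[0]:
        if 60<cv2.contourArea(k)<900:
            r=cv2.minAreaRect(k);q=ray(cc,cv2.boxPoints(r),.035)
            print(nm,np.round(r[0]),np.round(r[1]),round(r[2]),np.round(ray(cc,[r[0]],.036),3),np.round(q[:,:2],3).tolist())
print('pot rim',np.round(ray(c,[[348,198],[407,198],[377,169],[377,227]],.075),3),'egg',ray(c,[[355,268]],.04),'jar',ray(c,[[162,132]],.085),'mug/pep')
E
```

```text
0.15 [[0.7, 0.471], [0.729, 0.223], [0.425, 0.186], [0.395, 0.432]] [np.float64(0.25), np.float64(0.306), np.float64(0.248), np.float64(0.307)]
0.165 [[0.696, 0.465], [0.725, 0.22], [0.424, 0.183], [0.394, 0.426]] [np.float64(0.247), np.float64(0.303), np.float64(0.245), np.float64(0.304)]
0.18 [[0.691, 0.459], [0.72, 0.217], [0.423, 0.18], [0.393, 0.42]] [np.float64(0.244), np.float64(0.299), np.float64(0.242), np.float64(0.3)]
slot side z0 [[0.533 0.233 0.   ]
 [0.643 0.23  0.   ]] z26 [[0.525 0.225 0.026]
 [0.64  0.223 0.026]]
[ 16  98 114] [ 15 151 110] [ 17  98 115] [ 27  22 118]
((217.54917907714844, 188.45899963378906), (41.1125602722168, 61.21076202392578), 76.75948333740234)
blade [[0.626, 0.141, 0.016], [0.664, -0.032, 0.016], [0.546, -0.058, 0.016], [0.508, 0.113, 0.016]] [0.5859176  0.04101764 0.016     ]
handle ((255.69943237304688, 179.53089904785156), (10.793256759643555, 15.965025901794434), 77.00537872314453) [[0.621, -0.044, 0.016], [0.63, -0.089, 0.016], [0.599, -0.095, 0.016], [0.589, -0.05, 0.016]]
top [ 25. 221.] [  2. 139.] 4 [[0.496 0.59  0.036]] [[0.301, 0.59
[... 246 characters left out ...]
.721, 0.615], [0.48, 0.611]]
top [  8. 185.] [84. 15.] 90 [[0.602 0.648 0.036]] [[0.729, 0.681], [0.728, 0.635], [0.48, 0.618], [0.481, 0.663]]
top [385.  62.] [11.  9.] 63 [[ 0.96  -0.465  0.036]] [[0.969, -0.446], [0.983, -0.472], [0.952, -0.484], [0.938, -0.458]]
side [226. 179.] [42. 17.] 28 [[0.576 0.031 0.036]] [[0.549, 0.085], [0.623, 0.133], [0.604, -0.018], [0.539, -0.052]]
side [115.  96.] [11. 18.] 82 [[0.807 0.959 0.036]] [[0.818, 1.068], [0.898, 1.042], [0.799, 0.865], [0.729, 0.892]]
pot rim [[ 0.541 -0.322  0.075]
 [ 0.539 -0.487  0.075]
 [ 0.622 -0.408  0.075]
 [ 0.46  -0.398  0.075]] egg [[ 0.35057366 -0.33930348  0.04      ]] jar [[0.73628837 0.19172633 0.085     ]] mug/pep
```

>>> move_arm --plan '[0.8, -1, 1, 0, 0, -0.15, 1.6, -2, 2, 0, 0, -0.3, 2.4, -3, 2, 0, 0, -0.45, 3.3, -4.2, 2, 0, 0, -0.6, 4.1, -5.3, 2, 0, 0, -0.75, 4.9, -6.4, 2, 0, 0, -0.9, 5.7, -7.4, 2, 0, 0, -1.05, 6.5, -8.5, 2, 0, 0, -1.2, 7.4, -9.7, 2, 0, 0, -1.35, 8.2, -10.8, 2, 0, 0, -1.4]'

```text
time_s: 1.45
eef_pos: [0.4906, 0.0843, 0.3313]
eef_rot: [0.0, 0.727, 0.687, 0.0]
wrist_force: [0.9, 0.6, 1.0]
opening: 1.0
grasp_force: 0.0
```

```bash
python3 - <<'E'
from h import *
o=ctrl.get_obs();print(o['time_s'],o['eef_pos'],o['eef_rot'],o['q'])
c=cam('wrist');print(c['o'],c['R'],c['fx']);cv2.imwrite('pics/w1.png',cv2.cvtColor(c['pixels'],cv2.COLOR_RGB2BGR))
E
```

```text
1.45 [0.49055617 0.0842997  0.3313034 ] [7.18617112e-05 7.26974006e-01 6.86664943e-01 2.13648413e-04] [-6.88934382e-02 -6.46776952e-02  1.66466541e+00  2.16750651e-04
  1.54120959e+00 -1.18864610e-02]
[0.49556507 0.16087999 0.47353415] [[ 0.99835055 -0.05522876 -0.01568342]
 [-0.05739081 -0.95252296 -0.29900888]
 [ 0.00157508  0.29941576 -0.95412144]] 266.30857233554264
```

View pics/w1.png

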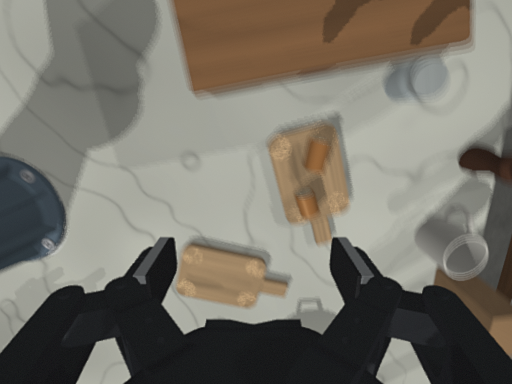

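The wrist view shows heel a at (317,155), heel b at (307,205) and the handle at (322,230). The slot is hidden under the lid, so I'll check its expected location in the side view and measure the heels.

```bash
python3 - <<'E'
from h import *
c=cam('wrist');t=cam('top');s=cam('side')
for nm,cc,(x0,x1,y0,y1) in(('w',c,(270,350,120,225)),('t',t,(180,250,165,215)) ):
    im=cc['pixels'][y0:y1,x0:x1];hv=cv2.cvtColor(im,cv2.COLOR_RGB2HSV);sat=hv[...,1]
    b=((sat>135)&(hv[...,0]<20)).astype(np.uint8);b=cv2.morphologyEx(b,cv2.MORPH_OPEN,np.ones((3,3)))
    for k in cv2.findContours(b,0,2)[0]:
        if cv2.contourArea(k)>30:
            r=cv2.minAreaRect(k+np.array([x0,y0]));q=ray(cc,cv2.boxPoints(r),.038)[:,:2];e=[q[1]-q[0],q[2]-q[1]];e.sort(key=np.linalg.norm)
            print(nm,np.round(r[0]),'ctr',np.round(q.mean(0),3),'len',[round(np.linalg.norm(v),3) for v in e],'yaw',round(np.degrees(np.arctan2(e[1][1],e[1][0]))%180,1))
# slot overlay in side
m=np.array([.573,.204,0]);a=np.radians(97);X=np.array([np.cos(a),np.sin(a),0]);Y=np.array([-X[1],X[0],0]);Z=np.array([0,0,1])
def proj(cc,P): 
    Rc=cc['R'].T;return cv2.projectPoints(np.array(P),cv2.Rodrigues(Rc)[0],-Rc@cc['o'],cc['K'],cc['D'])[0].reshape(-1,2)
P=[m+Y*.065,m+Y*.065+Z*.026,m-Y*.065+Z*.026,m-Y*.065,m+Y*.15,m+Y*.15+Z*.16,m-Y*.15+Z*.16,m-Y*.15]
p=proj(s,P);im=cv2.cvtColor(s['pixels'],cv2.COLOR_RGB2BGR)[90:210,70:250];im=cv2.resize(im,None,fx=4,fy=4,interpolation=cv2.INTER_CUBIC)
for g in(p[:4],p[4:]): cv2.polylines(im,[np.int32((g-[70,90])*4)],True,(0,0,255),1)
cv2.imwrite('pics/s2.png',im)
E
```

```text
w [304. 198.] ctr [ 0.579 -0.005] len [np.float64(0.032), np.float64(0.042)] yaw 105.2
w [311. 148.] ctr [0.592 0.082] len [np.float64(0.035), np.float64(0.05)] yaw 77.9
t [232. 190.] ctr [ 0.576 -0.001] len [np.float64(0.032), np.float64(0.039)] yaw 107.8
t [208. 186.] ctr [0.587 0.065] len [np.float64(0.014), np.float64(0.032)] yaw 179.8
```

View pics/s2.png

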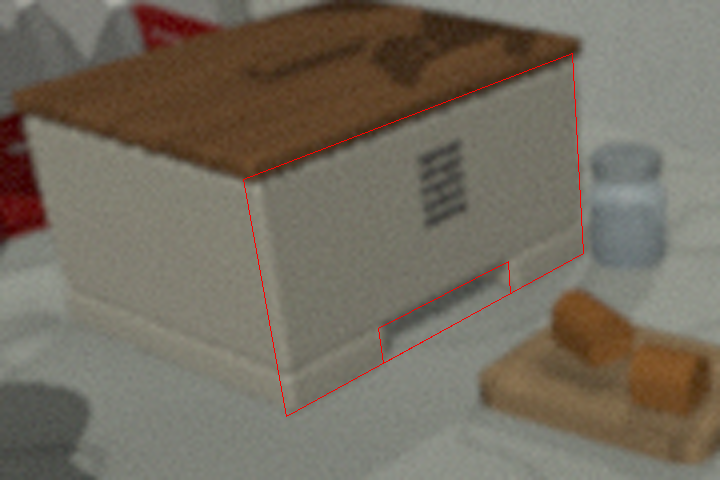

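>>> move_arm --plan '[1, 0, -0.5, 0, 0, -0.15, 2, 0, -1.3, 0, 0, -0.15, 2, 0, -2.4, 0, 0, -0.15, 2, 0, -3.5, 0, 0, -0.15, 2, 0, -4.2, 0, 0, -0.15, 2, 0, -4.2, 0, 0, -0.15, 2, 0, -4.2, 0, 0, -0.15]'

```text
time_s: 2.52
eef_pos: [0.5905, 0.0872, 0.1232]
eef_rot: [0.001, 0.775, 0.632, 0.001]
wrist_force: [-0.2, -0.4, 1.1]
opening: 1.003
grasp_force: 0.0
```

```bash
python3 - <<'E'
from h import *
o=ctrl.get_obs();r=R.from_quat(o['eef_rot'][[1,2,3,0]]).as_matrix();print(o['eef_pos'],np.degrees(np.arctan2(r[1,1],r[0,1])))
c=cam('wrist');im=c['pixels'];cv2.imwrite('pics/w2.png',cv2.cvtColor(im,cv2.COLOR_RGB2BGR));hv=cv2.cvtColor(im,cv2.COLOR_RGB2HSV)
b=((hv[...,1]>135)&(hv[...,0]<20)).astype(np.uint8);b=cv2.morphologyEx(b,cv2.MORPH_OPEN,np.ones((3,3)))
for k in cv2.findContours(b,0,2)[0]:
    if cv2.contourArea(k)>150:
        r=cv2.minAreaRect(k);q=ray(c,cv2.boxPoints(r),.038)[:,:2];e=[q[1]-q[0],q[2]-q[1]];e.sort(key=np.linalg.norm)
        print(np.round(r[0]),'ctr',np.round(q.mean(0),3),'len',[round(np.linalg.norm(v),3) for v in e],'yaw',round(np.degrees(np.arctan2(e[1][1],e[1][0]))%180,1))
E
```

```text
[0.59053419 0.08718581 0.12321652] -11.59944006146541
[261. 278.] ctr [ 0.582 -0.002] len [np.float64(0.036), np.float64(0.055)] yaw 107.8
[258. 201.] ctr [0.595 0.08 ] len [np.float64(0.032), np.float64(0.054)] yaw 79.9
```

View pics/w2.png

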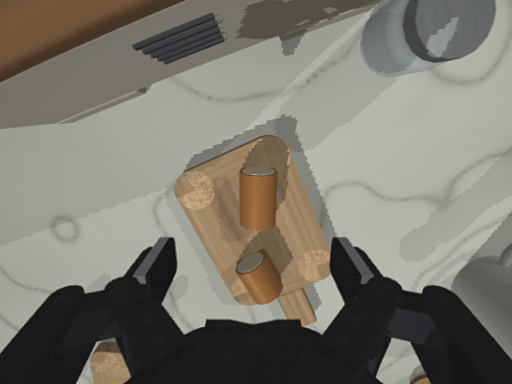

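Heel a is at (258,201), centred between the fingers, and heel b is at (261,278). Descending on a.

>>> move_arm --plan '[0.06, -0.1, -0.8, 0, 0, 0, 0.06, -0.1, -1.5, 0, 0, 0, 0.06, -0.1, -2, 0, 0, 0, 0.06, -0.1, -2.15, 0, 0, 0, 0.06, -0.1, -2.15, 0, 0, 0]'

```text
time_s: 3.2
eef_pos: [0.5938, 0.0813, 0.0152]
eef_rot: [0.001, 0.775, 0.632, 0.001]
wrist_force: [-0.8, 0.2, 0.1]
opening: 0.997
grasp_force: 0.0
```

>>> move_arm --plan '[0, 0, 0, 0, 0, 0, 0, 0, 0, 0, 0, 0, 0, 0, 0, 0, 0, 0, 0, 0, 0, 0, 0, 0, 0, 0, 0, 0, 0, 0, 0, 0, 0, 0, 0, 0]' --grip 20

```text
time_s: 3.95
eef_pos: [0.594, 0.0812, 0.0155]
eef_rot: [0.001, 0.775, 0.631, 0.001]
wrist_force: [-1.4, -0.3, 8.8]
opening: 0.384
grasp_force: 63.9
```

>>> move_arm --plan '[0, 0, 0.4, 0, 0, 0, 0, 0, 1.3, 0, 0, 0, 0, -0.2, 2.3, 0, 0, 0, -0.1, -1.1, 3, 0, 0, 0, -0.2, -2.2, 3, 0, 0, 0, -0.4, -3.4, 3, 0, 0, 0, -0.6, -4.6, 3, 0, 0, 0, -0.7, -5.8, 3, 0, 0, 0, -0.9, -7, 3, 0, 0, 0, -1.1, -8.2, 3, 0, 0, 0]'

```text
time_s: 5.2
eef_pos: [0.5373, -0.3307, 0.1651]
eef_rot: [0.001, 0.775, 0.631, 0.0]
wrist_force: [0.4, 0.8, -0.2]
opening: 0.386
grasp_force: 59.7
```

```bash
python3 - <<'E'
from h import *
o=ctrl.get_obs();print(o['eef_pos'],o['q'],o['opening'],o['grasp_force'])
t=cam('top');s=cam('side')
a=cv2.cvtColor(t['pixels'],cv2.COLOR_RGB2BGR)[110:260,170:440];b=cv2.cvtColor(s['pixels'],cv2.COLOR_RGB2BGR)[80:330,180:450]
im=cv2.resize(np.vstack([a,b]),None,fx=1.5,fy=1.5);cv2.imwrite('pics/c1.png',im)
E
```

```text
[ 0.53727802 -0.33073342  0.16514269] [-7.39682764e-01  3.63483762e-01  1.51849877e+00  1.55628020e-04
  1.25833852e+00 -5.35762655e-01] 0.3863834008369844 59.651454985141754
```

View pics/c1.png

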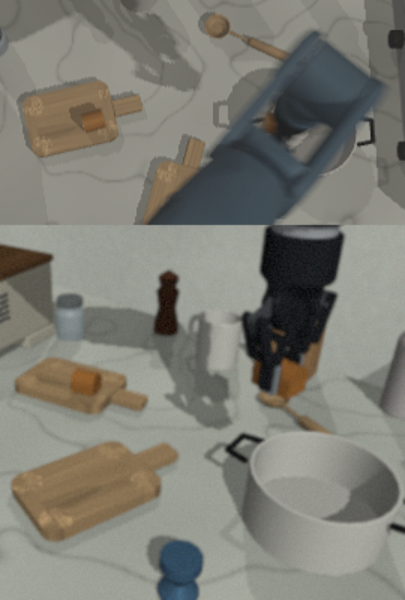

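Heel a is held, and heel b and the board are undisturbed. Lowering into the pot.

>>> move_arm --plan '[0, -0.9, 0, 0, 0, 0, 0.1, -1, 0, 0, 0, 0, 0.1, -1, -0.9, 0, 0, 0, 0.1, -1, -1.8, 0, 0, 0, 0.1, -1, -2.4, 0, 0, 0, 0.1, -1, -2.65, 0, 0, 0, 0.1, -1, -2.65, 0, 0, 0]'

```text
time_s: 6.18
eef_pos: [0.5428, -0.3779, 0.0312]
eef_rot: [-0.001, 0.775, 0.632, 0.0]
wrist_force: [-0.3, -0.3, -0.0]
opening: 0.386
grasp_force: 59.7
```

>>> move_arm --plan '[0, 0, 0, 0, 0, 0, 0, 0, 0, 0, 0, 0, 0, 0, 0, 0, 0, 0, 0, 0, 0.5, 0, 0, 0, 0, 0, 1.5, 0, 0, 0, 0, 0, 2.5, 0, 0, 0, 0, 0.8, 2.7, 0, 0, 0, 0, 2, 2.7, 0, 0, 0]' --grip 58

```text
time_s: 7.18
eef_pos: [0.5435, -0.28, 0.1688]
eef_rot: [0.002, 0.776, 0.63, 0.001]
wrist_force: [1.1, 0.7, 0.4]
opening: 0.677
grasp_force: 0.0
```

>>> move_arm --plan '[0.1, 0.9, 0, 0, 0, 0.1, 0.3, 2, 0, 0, 0, 0.2, 0.5, 3.2, 0, 0, 0, 0.3, 0.6, 4.4, 0, 0, 0, 0.4, 0.7, 5.2, -0.3, 0, 0, 0.5, 0.7, 5.5, -0.8, 0, 0, 0.5, 0.7, 5.5, -0.8, 0, 0, 0.5, 0.7, 5.5, -0.8, 0, 0, 0.5]' --grip 85

```text
time_s: 8.18
eef_pos: [0.5783, -0.0046, 0.1272]
eef_rot: [0.001, 0.595, 0.803, 0.0]
wrist_force: [0.6, -0.9, 0.9]
opening: 0.996
grasp_force: 0.0
```

```bash
python3 - <<'E'
from h import *
o=ctrl.get_obs();r=R.from_quat(o['eef_rot'][[1,2,3,0]]).as_matrix();print(o['eef_pos'],np.degrees(np.arctan2(r[1,1],r[0,1])))
c=cam('wrist');im=c['pixels'];hv=cv2.cvtColor(im,cv2.COLOR_RGB2HSV)
b=((hv[...,1]>135)&(hv[...,0]<20)).astype(np.uint8);b=cv2.morphologyEx(b,cv2.MORPH_OPEN,np.ones((3,3)))
for k in cv2.findContours(b,0,2)[0]:
    if cv2.contourArea(k)>150:
        r=cv2.minAreaRect(k);q=ray(c,cv2.boxPoints(r),.038)[:,:2];e=[q[1]-q[0],q[2]-q[1]];e.sort(key=np.linalg.norm)
        print(np.round(r[0]),'ctr',np.round(q.mean(0),3),'len',[round(np.linalg.norm(v),3) for v in e],'yaw',round(np.degrees(np.arctan2(e[1][1],e[1][0]))%180,1))
E
```

```text
[ 0.57825563 -0.00463378  0.12722992] 16.928899352038396
[254. 194.] ctr [ 0.58  -0.005] len [np.float64(0.031), np.float64(0.043)] yaw 108.1
```

>>> move_arm --plan '[0.03, 0, -0.8, 0, 0, 0, 0.03, 0, -1.5, 0, 0, 0, 0.03, 0, -2, 0, 0, 0, 0.03, 0, -2.18, 0, 0, 0, 0.03, 0, -2.18, 0, 0, 0]'

```text
time_s: 8.85
eef_pos: [0.5797, -0.0046, 0.0178]
eef_rot: [0.0, 0.595, 0.803, 0.0]
wrist_force: [-0.2, 0.8, 0.1]
opening: 0.993
grasp_force: 0.0
```

>>> move_arm --plan '[0, 0, 0, 0, 0, 0, 0, 0, 0, 0, 0, 0, 0, 0, 0, 0, 0, 0, 0, 0, 0, 0, 0, 0, 0, 0, 0, 0, 0, 0, 0, 0, 0, 0, 0, 0]' --grip 20

```text
time_s: 9.6
eef_pos: [0.5801, -0.0039, 0.0183]
eef_rot: [0.001, 0.595, 0.804, 0.0]
wrist_force: [-0.0, -0.4, 5.1]
opening: 0.38
grasp_force: 61.6
```

>>> move_arm --plan '[0, 0, 0.4, 0, 0, 0, 0, 0, 1.3, 0, 0, 0, 0, -0.2, 2.3, 0, 0, 0, -0.1, -1.1, 3, 0, 0, 0, -0.2, -2.2, 3, 0, 0, 0, -0.3, -3.4, 3, 0, 0, 0, -0.5, -4.6, 3, 0, 0, 0, -0.6, -5.8, 3, 0, 0, 0, -0.7, -7, 3, 0, 0, 0, -0.8, -8, 3, 0, 0, 0]'

```text
time_s: 10.85
eef_pos: [0.5385, -0.4061, 0.1684]
eef_rot: [0.0, 0.595, 0.803, -0.0]
wrist_force: [1.7, -0.4, -0.1]
opening: 0.386
grasp_force: 60.8
```

>>> move_arm --plan '[0, -0.6, 0, 0, 0, 0, 0.05, -0.6, -0.3, 0, 0, 0, 0.05, -0.6, -1.2, 0, 0, 0, 0.05, -0.6, -2, 0, 0, 0, 0.05, -0.6, -2.5, 0, 0, 0, 0.05, -0.6, -2.65, 0, 0, 0, 0.05, -0.6, -2.65, 0, 0, 0]'

```text
time_s: 11.72
eef_pos: [0.5419, -0.4329, 0.0349]
eef_rot: [-0.0, 0.595, 0.804, 0.0]
wrist_force: [0.4, -0.2, -0.3]
opening: 0.385
grasp_force: 60.9
```

>>> move_arm --plan '[0, 0, 0, 0, 0, 0, 0, 0, 0, 0, 0, 0, 0, 0, 0, 0, 0, 0, 0, 0, 0.5, 0, 0, 0, 0, 0, 1.5, 0, 0, 0, 0, 0, 2.5, 0, 0, 0, 0, 0.8, 2.8, 0, 0, 0, 0, 2, 2.8, 0, 0, 0, 0, 3.2, 2.8, 0, 0, -0.1]' --grip 58

```text
time_s: 12.85
eef_pos: [0.5416, -0.2726, 0.1755]
eef_rot: [0.001, 0.636, 0.772, 0.0]
wrist_force: [0.7, 0.8, 0.3]
opening: 0.678
grasp_force: 0.0
```

```bash
cat > meas.py <<'E'
from h import *
c=cam('top')
hsv=cv2.cvtColor(c['pixels'],cv2.COLOR_RGB2HSV)
m=((hsv[...,1]>70)&(hsv[...,0]<25)).astype(np.uint8);m[:,:175]=0;m[:,275:]=0;m[:150]=0;m[225:]=0
bl=cv2.morphologyEx(m,cv2.MORPH_CLOSE,np.ones((7,7)));blade=cv2.morphologyEx(bl,cv2.MORPH_OPEN,cv2.getStructuringElement(2,(21,21)))
cn=max(cv2.findContours(blade,0,2)[0],key=cv2.contourArea);r=cv2.minAreaRect(cn)
p=ray(c,cv2.boxPoints(r),.016);print('blade',np.round(p[:,:2],3).tolist(),p.mean(0))
h=((bl>0)&(cv2.dilate(blade,np.ones((3,3)))==0)).astype(np.uint8);hc=max(cv2.findContours(h,0,2)[0],key=cv2.contourArea);r=cv2.minAreaRect(hc);print('handle',np.round(ray(c,cv2.boxPoints(r),.016)[:,:2],3).tolist())
cv2.imwrite('pics/b.png',cv2.resize(cv2.cvtColor(c['pixels'],cv2.COLOR_RGB2BGR)[110:270,150:440],None,fx=2.5,fy=2.5))
E
python3 meas.py
```

```text
blade [[0.625, 0.141], [0.664, -0.032], [0.546, -0.058], [0.508, 0.112]] [0.58566251 0.04072439 0.016     ]
handle [[0.621, -0.044], [0.63, -0.088], [0.599, -0.095], [0.589, -0.05]]
```

View pics/b.png

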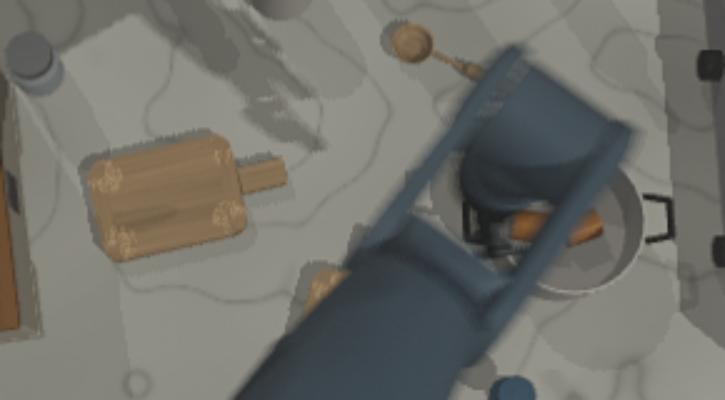

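Both heels are in the pot (about 555,228 in this crop), and the board hasn't moved. Next I'll lean the tool and approach the handle.

>>> move_arm --plan '[0.4, 0.7, 0, 0.14, 0.03, 0, 0.8, 1.4, 0, 0.28, 0.06, 0, 1.2, 2.1, -0.3, 0.42, 0.09, 0, 1.6, 2.7, -0.8, 0.56, 0.12, 0.01, 1.6, 2.95, -1.4, 0.684, 0.149, 0.02, 1.6, 2.95, -2.05, 0.684, 0.149, 0.02, 1.6, 2.95, -2.05, 0.684, 0.149, 0.02, 1.6, 2.95, -2.05, 0.684, 0.149, 0.02]' --grip 60

```text
time_s: 13.9
eef_pos: [0.6225, -0.1268, 0.0738]
eef_rot: [-0.268, 0.588, 0.733, 0.213]
wrist_force: [0.2, -0.8, 0.6]
opening: 0.703
grasp_force: 0.0
```

```bash
python3 - <<'E'
from h import *
o=ctrl.get_obs();r=R.from_quat(o['eef_rot'][[1,2,3,0]]).as_matrix();print(o['eef_pos'],o['q'],np.round(r,3).tolist(),np.degrees(np.arctan2(r[1,1],r[0,1])))
c=cam('wrist');s=cam('side');f=lambda x:cv2.cvtColor(x,cv2.COLOR_RGB2BGR)
cv2.imwrite('pics/w3.png',np.hstack([cv2.resize(f(c['pixels']),(480,360)),f(s['pixels'])[60:240,150:310].repeat(2,0).repeat(2,1)]))
E
```

```text
[ 0.62246438 -0.12682491  0.07383549] [-0.61427033  0.78795674  1.24145871  0.4470978   1.66031525 -0.91844715] [[-0.164, 0.976, -0.142], [0.748, 0.217, 0.627], [0.643, -0.003, -0.766]] 12.537821487061438
```

View pics/w3.png

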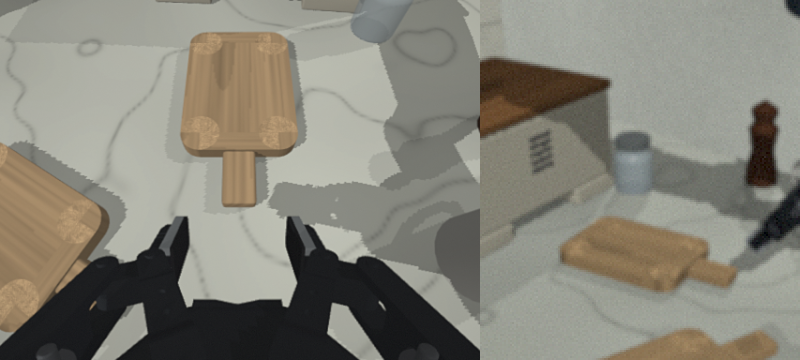

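The wrist view shows the handle centred between the fingers at about (238,180), with the slot ahead.

>>> move_arm --plan '[-0.08, 0.4, -0.5, 0, 0, 0, -0.16, 0.75, -0.9, 0, 0, 0, -0.23, 1, -1.15, 0, 0, 0, -0.23, 1.03, -1.24, 0, 0, 0, -0.23, 1.03, -1.24, 0, 0, 0]'

```text
time_s: 14.62
eef_pos: [0.6108, -0.0754, 0.0109]
eef_rot: [-0.268, 0.588, 0.732, 0.213]
wrist_force: [-0.2, 0.4, 0.1]
opening: 0.702
grasp_force: 0.0
```

>>> move_arm --plan '[0, 0, 0, 0, 0, 0, 0, 0, 0, 0, 0, 0, 0, 0, 0, 0, 0, 0, 0, 0, 0, 0, 0, 0, 0, 0, 0, 0, 0, 0, 0, 0, 0, 0, 0, 0]' --grip 20

```text
time_s: 15.38
eef_pos: [0.6111, -0.0759, 0.0112]
eef_rot: [-0.268, 0.589, 0.732, 0.213]
wrist_force: [0.9, -3.9, 6.7]
opening: 0.349
grasp_force: 60.0
```

```bash
python3 meas.py
```

```text
blade [[0.63, 0.12], [0.664, -0.035], [0.546, -0.06], [0.512, 0.092]] [0.58798809 0.02933549 0.016     ]
handle [[0.621, -0.044], [0.628, -0.089], [0.596, -0.094], [0.589, -0.05]]
```

>>> move_arm --plan '[-0.05, 0.25, 0.02, 0, 0, -0.03, -0.1, 0.6, 0.02, 0, 0, -0.06, -0.16, 0.95, 0.02, 0, 0, -0.095, -0.2, 1.2, 0.02, 0, 0, -0.095, -0.2, 1.25, 0.02, 0, 0, -0.095, -0.2, 1.25, 0.02, 0, 0, -0.095]'

```text
time_s: 16.18
eef_pos: [0.6, -0.0117, 0.0113]
eef_rot: [-0.259, 0.622, 0.704, 0.225]
wrist_force: [0.1, 2.8, 1.2]
opening: 0.351
grasp_force: 59.5
```

```bash
python3 - <<'E'
from h import *
o=ctrl.get_obs();r=R.from_quat(o['eef_rot'][[1,2,3,0]]).as_matrix();print(o['eef_pos'],np.degrees(np.arctan2(r[1,1],r[0,1])))
c=cam('wrist');t=cam('top');f=lambda x:cv2.cvtColor(x,cv2.COLOR_RGB2BGR)
cv2.imwrite('pics/w4.png',np.hstack([cv2.resize(f(c['pixels']),(480,360)),f(t['pixels'])[110:290,120:280].repeat(2,0).repeat(2,1)]))
E
```

```text
[ 0.60002264 -0.01172851  0.01127689] 7.157426582565829
```

View pics/w4.png

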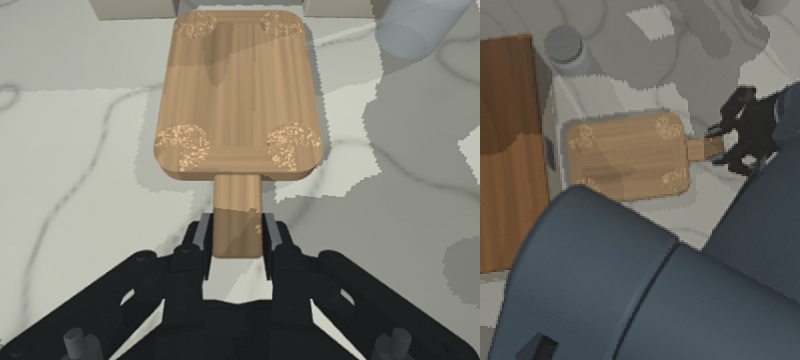

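The wrist view shows the board squarely facing the slot: plinth inner edges at about (175,18) and (303,15), and the board front between them. I'll quantify the lateral offset.

```bash
python3 - <<'E'
from h import *
c=cam('wrist');g=cv2.cvtColor(c['pixels'],cv2.COLOR_RGB2GRAY)
hv=cv2.cvtColor(c['pixels'],cv2.COLOR_RGB2HSV)
for y in(4,10,15): print(y,'L',g[y,160:215:2].tolist(),'R',g[y,300:350:2].tolist())
m=((hv[...,1]>70)&(hv[...,0]<25)).astype(np.uint8)
a=np.radians(97);X=np.array([np.cos(a),np.sin(a)]);Y=np.array([-X[1],X[0]]);M=np.array([.574,.205])
for y in(60,90,120,140):
    k=np.where(m[y,120:380])[0]+120;p=ray(c,[[k.min(),y],[k.max(),y]],.016)[:,:2];print(y,k.min(),k.max(),'along/lat',np.round((p-M)@np.c_[X,Y],4).tolist())
for px in([187,19],[187,10],[323,15],[323,5]): print(px,np.round((ray(c,[px],0)[:,:2]-M)@np.c_[X,Y],4),np.round((ray(c,[px],.013)[:,:2]-M)@np.c_[X,Y],4))
E
```

```text
4 L [140, 142, 142, 142, 141, 140, 140, 140, 140, 141, 140, 142, 112, 92, 89, 89, 128, 125, 123, 121, 116, 113, 115, 121, 123, 125, 123, 124] R [119, 117, 118, 117, 117, 117, 117, 117, 116, 116, 116, 120, 136, 140, 153, 144, 142, 142, 143, 142, 142, 142, 142, 142, 143]
10 L [139, 140, 139, 139, 139, 138, 139, 138, 137, 138, 138, 138, 135, 102, 88, 118, 128, 127, 127, 128, 126, 125, 123, 150, 162, 164, 166, 175] R [173, 173, 173, 171, 172, 169, 170, 169, 170, 169, 169, 163, 132, 153, 144, 141, 141, 143, 141, 141, 141, 141, 141, 141, 141]
15 L [136, 136, 137, 137, 137, 135, 135, 137, 137, 136, 136, 136, 137, 121, 95, 128, 127, 128, 126, 120, 121, 130, 136, 136, 132, 136, 140, 151] R [129, 135, 134, 133, 132, 133, 126, 133, 170, 172, 171, 171, 149, 150, 141, 140, 141, 141, 141, 140, 139, 140, 140, 140, 140]
60 180 328 along/lat [[-0.0754, 0.0582], [-0.0757, -0.0599]]
90 175 333 along/lat [[-0.1067, 0.0583], [-0.1069, -0.06]]
120 170 338 along/lat [[-0.1343, 0.0585], [-0.1344, -0.0602]]
140 166 341 along/lat [[-0.151, 0.0591], [-0.1511, -0.0601]]
[187, 19] [[-0.0011  0.0643]] [[-0.0203  0.0592]]
[187, 10] [[0.0129 0.0658]] [[-0.0074  0.0607]]
[323, 15] [[ 0.0045 -0.0685]] [[-0.0152 -0.0633]]
[323, 5] [[ 0.0203 -0.0703]] [[-0.0006 -0.065 ]]
```

Board lateral offset is about 2 mm; correcting for it and inserting gently.

>>> move_arm --plan '[0.02, 0.1, 0, 0, 0, 0, 0.01, 0.2, 0, 0, 0, 0, -0.02, 0.4, 0, 0, 0, 0, -0.05, 0.6, 0, 0, 0, 0, -0.07, 0.8, 0, 0, 0, 0, -0.09, 1, 0, 0, 0, 0, -0.12, 1.2, 0, 0, 0, 0]'

```text
time_s: 17.2
eef_pos: [0.5941, 0.0485, 0.0113]
eef_rot: [-0.259, 0.622, 0.704, 0.225]
wrist_force: [0.8, -3.4, 2.4]
opening: 0.355
grasp_force: 59.8
```

>>> move_arm --plan '[-0.03, 0.25, 0, 0, 0, 0, -0.06, 0.5, 0, 0, 0, 0, -0.09, 0.75, 0, 0, 0, 0, -0.12, 1, 0, 0, 0, 0, -0.15, 1.25, 0, 0, 0, 0, -0.18, 1.5, 0, 0, 0, 0, -0.22, 1.75, 0, 0, 0, 0, -0.25, 2, 0, 0, 0, 0, -0.26, 2.1, 0, 0, 0, 0]'

```text
time_s: 18.32
eef_pos: [0.5809, 0.1537, 0.0113]
eef_rot: [-0.259, 0.622, 0.704, 0.225]
wrist_force: [0.2, -3.5, 3.1]
opening: 0.354
grasp_force: 60.0
```

>>> move_arm --plan '[0, 0, 0, 0, 0, 0, 0, 0, 0, 0, 0, 0, 0, 0, 0, 0, 0, 0, 0.02, -0.15, 0, 0, 0, 0, 0.04, -0.3, 0, 0, 0, 0, 0.04, -0.3, 0, 0, 0, 0]' --grip 50

```text
time_s: 19.08
eef_pos: [0.5837, 0.1367, 0.0113]
eef_rot: [-0.258, 0.623, 0.703, 0.225]
wrist_force: [0.2, 0.4, 0.6]
opening: 0.587
grasp_force: 0.0
```

>>> move_arm --plan '[0, 0, 0, 0, 0, 0, 0, 0, 0, 0, 0, 0, 0, 0, 0, 0, 0, 0, 0, 0, 0, 0, 0, 0, 0, 0, 0, 0, 0, 0]' --grip 20

```text
time_s: 19.7
eef_pos: [0.5835, 0.1375, 0.0116]
eef_rot: [-0.258, 0.623, 0.704, 0.225]
wrist_force: [-1.5, -3.7, 6.0]
opening: 0.316
grasp_force: 59.2
```

>>> move_arm --plan '[-0.01, 0.08, 0, 0, 0, 0, -0.02, 0.16, 0, 0, 0, 0, -0.03, 0.24, 0, 0, 0, 0, -0.04, 0.32, 0, 0, 0, 0, -0.04, 0.32, 0, 0, 0, 0]'

```text
time_s: 20.32
eef_pos: [0.5816, 0.1542, 0.0116]
eef_rot: [-0.258, 0.622, 0.703, 0.226]
wrist_force: [1.9, -1.5, 4.5]
opening: 0.315
grasp_force: 58.8
```

```bash
cat > hm.py <<'E'
from h import *
c=cam('wrist');hv=cv2.cvtColor(c['pixels'],cv2.COLOR_RGB2HSV)
m=((hv[...,1]>70)&(hv[...,0]<25)).astype(np.uint8);m[:,:200]=0;m[:,310:]=0;m[:60]=0
m=cv2.morphologyEx(m,cv2.MORPH_OPEN,np.ones((3,3)))
a=np.radians(97);X=np.array([np.cos(a),np.sin(a)]);Y=np.array([-X[1],X[0]]);M=np.array([.574,.205])
n,l,s,ct=cv2.connectedComponentsWithStats(m)
for i in range(1,n):
    if s[i,4]>100:
        print(s[i].tolist())
        x,y,w,h=s[i,:4]
        for yy in range(y,y+h,max(1,h//7)):
            k=np.where(l[yy]==i)[0];p=ray(c,[[k.min(),yy],[k.max(),yy]],.016)[:,:2];print(yy,k.min(),k.max(),np.round((p-M)@np.c_[X,Y],4).tolist())
        print('low',np.round((ray(c,[[x+w/2,y+h]],.016)[:,:2]-M)@np.c_[X,Y],4))
o=ctrl.get_obs();print('tcp',np.round((o['eef_pos'][:2]-M)@np.c_[X,Y],4))
E
python3 hm.py
```

```text
[200, 152, 110, 95, 5769]
152 237 309 [[0.0066, 0.0083], [0.0066, -0.0396]]
165 200 309 [[-0.0032, 0.0322], [-0.0032, -0.0388]]
178 229 277 [[-0.0125, 0.013], [-0.0125, -0.0176]]
191 229 277 [[-0.0215, 0.0126], [-0.0215, -0.0173]]
204 228 277 [[-0.0301, 0.013], [-0.0301, -0.017]]
217 228 278 [[-0.0383, 0.0127], [-0.0383, -0.0173]]
230 230 276 [[-0.0463, 0.0112], [-0.0463, -0.0159]]
243 230 276 [[-0.054, 0.0109], [-0.054, -0.0156]]
low [[-0.0563 -0.0035]]
tcp [-0.0514 -0.0014]
```

The board followed and is straight, with its front about 169 mm in. Creeping forward and watching the force.

>>> move_arm --plan '[0, 0.02, 0, 0, 0, 0, 0, 0.04, 0, 0, 0, 0, -0.01, 0.06, 0, 0, 0, 0, -0.01, 0.08, 0, 0, 0, 0, -0.01, 0.1, 0, 0, 0, 0]'

```text
time_s: 21.0
eef_pos: [0.5812, 0.1582, 0.0115]
eef_rot: [-0.258, 0.623, 0.703, 0.225]
wrist_force: [1.2, -6.0, 6.4]
opening: 0.318
grasp_force: 60.0
```

>>> move_arm --plan '[0, 0.02, 0, 0, 0, 0, 0, 0.04, 0, 0, 0, 0, -0.01, 0.06, 0, 0, 0, 0, -0.01, 0.08, 0, 0, 0, 0, -0.01, 0.1, 0, 0, 0, 0]'

```text
time_s: 21.62
eef_pos: [0.5807, 0.1632, 0.0116]
eef_rot: [-0.258, 0.623, 0.704, 0.225]
wrist_force: [0.6, -5.6, 6.4]
opening: 0.314
grasp_force: 60.0
```

>>> move_arm --plan '[0, 0.02, 0, 0, 0, 0, 0, 0.04, 0, 0, 0, 0, -0.01, 0.06, 0, 0, 0, 0, -0.01, 0.08, 0, 0, 0, 0]'

```text
time_s: 22.12
eef_pos: [0.5805, 0.1664, 0.0115]
eef_rot: [-0.257, 0.623, 0.704, 0.225]
wrist_force: [-0.5, -11.2, 7.2]
opening: 0.316
grasp_force: 61.3
```

>>> move_arm --plan '[0, 0.02, 0, 0, 0, 0, 0, 0.04, 0, 0, 0, 0, -0.01, 0.06, 0, 0, 0, 0, -0.01, 0.08, 0, 0, 0, 0]'

```text
time_s: 22.62
eef_pos: [0.5808, 0.1698, 0.0116]
eef_rot: [-0.257, 0.623, 0.704, 0.225]
wrist_force: [2.6, -10.3, 6.2]
opening: 0.313
grasp_force: 61.2
```

The catch is engaged (11 N). Continuing in small steps until the hard stop.

>>> move_arm --plan '[0, 0.02, 0, 0, 0, 0, 0, 0.04, 0, 0, 0, 0, 0, 0.04, 0, 0, 0, 0]'

```text
time_s: 23.0
eef_pos: [0.5808, 0.1719, 0.0116]
eef_rot: [-0.257, 0.623, 0.704, 0.225]
wrist_force: [2.9, -10.6, 6.0]
opening: 0.314
grasp_force: 61.0
```

>>> move_arm --plan '[0, 0.02, 0, 0, 0, 0, 0, 0.02, 0, 0, 0, 0]'

```text
time_s: 23.25
eef_pos: [0.5808, 0.1729, 0.0116]
eef_rot: [-0.257, 0.623, 0.704, 0.225]
wrist_force: [0.8, -10.3, 5.7]
opening: 0.315
grasp_force: 61.1
```

>>> move_arm --plan '[0, 0.02, 0, 0, 0, 0, 0, 0.02, 0, 0, 0, 0]'

```text
time_s: 23.5
eef_pos: [0.5808, 0.1739, 0.0116]
eef_rot: [-0.257, 0.623, 0.704, 0.225]
wrist_force: [1.1, -10.5, 6.3]
opening: 0.317
grasp_force: 61.1
```

>>> move_arm --plan '[0, 0.01, 0, 0, 0, 0, 0, 0.02, 0, 0, 0, 0]'

```text
time_s: 23.75
eef_pos: [0.5808, 0.1747, 0.0116]
eef_rot: [-0.257, 0.623, 0.704, 0.225]
wrist_force: [0.7, -12.1, 8.1]
opening: 0.314
grasp_force: 61.5
```

```bash
python3 hm.py; python3 -c "
from h import *
print(ctrl.get_obs()['wrist_force'])"
```

```text
[227, 183, 52, 65, 3174]
183 229 276 [[0.0044, 0.0111], [0.0044, -0.0185]]
192 228 277 [[-0.0017, 0.0115], [-0.0018, -0.019]]
201 228 277 [[-0.0077, 0.0113], [-0.0077, -0.0187]]
210 228 278 [[-0.0135, 0.0111], [-0.0135, -0.0192]]
219 228 278 [[-0.0191, 0.0109], [-0.0192, -0.019]]
228 230 276 [[-0.0246, 0.0096], [-0.0247, -0.0176]]
237 230 276 [[-0.03, 0.0094], [-0.03, -0.0174]]
246 231 275 [[-0.0352, 0.0087], [-0.0352, -0.0167]]
low [[-0.0364 -0.004 ]]
tcp [-0.0309 -0.003 ]
[  0.46119092 -10.63549849   7.29130092]
```

>>> move_arm --plan '[0, 0.01, 0, 0, 0, 0, 0, 0.01, 0, 0, 0, 0]'

```text
time_s: 24.05
eef_pos: [0.5808, 0.1748, 0.0116]
eef_rot: [-0.256, 0.623, 0.704, 0.225]
wrist_force: [0.1, -13.2, 8.3]
opening: 0.311
grasp_force: 62.0
```

>>> move_arm --plan '[0, 0.01, 0, 0, 0, 0, 0, 0.01, 0, 0, 0, 0]'

```text
time_s: 24.3
eef_pos: [0.5808, 0.1748, 0.0116]
eef_rot: [-0.256, 0.623, 0.704, 0.225]
wrist_force: [0.0, -15.7, 8.8]
opening: 0.316
grasp_force: 62.6
```

>>> move_arm --plan '[0, 0.01, 0, 0, 0, 0, 0, 0.01, 0, 0, 0, 0]'

```text
time_s: 24.55
eef_pos: [0.5809, 0.1749, 0.0115]
eef_rot: [-0.256, 0.623, 0.704, 0.225]
wrist_force: [-0.8, -17.7, 9.4]
opening: 0.314
grasp_force: 63.2
```

It's against the hard stop: position is fixed while the force rises to 18 N. Releasing and retreating.

>>> move_arm --plan '[0, -0.03, 0, 0, 0, 0, 0, -0.03, 0, 0, 0, 0]'

```text
time_s: 24.8
eef_pos: [0.5808, 0.1747, 0.0116]
eef_rot: [-0.257, 0.623, 0.704, 0.225]
wrist_force: [1.7, -11.1, 6.8]
opening: 0.316
grasp_force: 61.1
```

>>> move_arm --plan '[0, 0, 0, 0, 0, 0, 0, 0, 0, 0, 0, 0, 0, 0, 0, 0, 0, 0, 0.03, -0.2, 0.1, 0, 0, 0, 0.06, -0.6, 0.5, 0, 0, 0, 0.1, -1.1, 1.1, 0, 0, 0, 0.15, -1.8, 1.9, 0, 0, 0, 0.2, -2.4, 2.6, 0, 0, 0, 0.2, -2.4, 2.6, 0, 0, 0]' --grip 55

```text
time_s: 25.92
eef_pos: [0.5919, 0.0532, 0.1446]
eef_rot: [-0.255, 0.623, 0.704, 0.227]
wrist_force: [-1.2, -0.2, -0.6]
opening: 0.645
grasp_force: 0.0
```

```bash
python3 - <<'E'
from h import *
c=cam('wrist');t=cam('top');s=cam('side');hv=cv2.cvtColor(c['pixels'],cv2.COLOR_RGB2HSV)
m=((hv[...,1]>70)&(hv[...,0]<25)).astype(np.uint8);m[:,:180]=0;m[:,330:]=0
m=cv2.morphologyEx(m,cv2.MORPH_OPEN,np.ones((3,3)))
a=np.radians(97);X=np.array([np.cos(a),np.sin(a)]);Y=np.array([-X[1],X[0]]);M=np.array([.574,.205])
n,l,st,_=cv2.connectedComponentsWithStats(m)
for i in range(1,n):
    if st[i,4]>100:
        x,y,w,h=st[i,:4];print(st[i],np.round((ray(c,[[x+w/2,y],[x+w/2,y+h]],.016)[:,:2]-M)@np.c_[X,Y],4).tolist())
# bin shift check: compare lid region with the first picture; pot contents
t0=cv2.imread('pics/top0.png')[...,::-1];w=lambda i,b:np.float32(cv2.cvtColor(np.ascontiguousarray(i),cv2.COLOR_RGB2GRAY))[b]
for nm,i0,i1,b in(('lid far/top',t0,t['pixels'],np.s_[115:180,45:150]),('lid side',cv2.imread('pics/side0.png')[...,::-1],s['pixels'],np.s_[85:185,75:170]),('jar',t0,t['pixels'],np.s_[118:152,150:185]),('spoon',t0,t['pixels'],np.s_[112:158,300:372]),('egg',t0,t['pixels'],np.s_[255:282,340:372])):
    print(nm,cv2.phaseCorrelate(w(i0,b),w(i1,b)))
hv=cv2.cvtColor(s['pixels'],cv2.COLOR_RGB2HSV);b=((hv[...,1]>135)&(hv[...,0]<18))[225:290,345:445];print('bread px in pot side',b.sum())
E
```

```text
[ 180    0  150   46 6784] [[0.2828, -0.005], [0.1695, -0.0044]]
[243 136  25  33 806] [[0.0065, -0.0041], [-0.0404, -0.0039]]
lid far/top ((0.04205042522531954, 0.10527601745690873), 0.7850683414887009)
lid side ((0.08970869000122406, -0.06391140367073689), 0.8586222453912099)
jar ((-0.49190565584808255, -0.01404587561388837), 0.46648009121418)
spoon ((-0.1412355863824004, 0.13432369939086541), 0.5117603007841993)
egg ((0.02836772849457958, 0.46250513785598457), 0.9963704140649902)
bread px in pot side 648
```

```bash
python3 -c "
from bench import ctrl
print(ctrl.hand_in())"
```

```text
the job is handed in; nothing more can be done
None
```

I put both bread ends in the scrap pot and slid the board home until it hit the hard stop with the catch pressed in. The last pictures showed no shift of the bin and none over half a pixel for the jar, spoon or egg cup. I handed it in at about 26 s; no verdict came back.

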